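# Move the plug-in relays to the new mounting plate in the same order

## Task

The old mounting plate is being replaced: take its four plug-in relays out of their sockets and plug them into the four sockets on the new plate, in the same left-to-right order as they stood on the old one (as seen from the robot), simply skipping the circuit breaker wherever it sits in the new row. Each relay must end fully home in its socket, upright and square with the rail; do not drop or knock over any of them.

Things in the scene. Friction and masses are not known exactly. Their poses are not given: they have to be found in the camera images.
- relay_clear: power relay: square case 36 x 36 mm, 54 mm high above the seat face, clear see-through cover over a copper coil, black foot. Origin: centre of its flat seat face, z up (40.5 mm above the bench when seated); below it a round plug tapers from 20 to 12 mm diameter over 11 mm. x, y square to its sides. Loose, 60 to 130 g, like the other relays; may be plugged in either way round.
- relay_timer: time relay: square grey case 36 x 36 mm, 60 mm high, with one large black dial (27 mm across, 10 mm high) on top. Origin: centre of its flat seat face, z up (40.5 mm above the bench when seated); below it a round plug tapers from 20 to 12 mm diameter over 11 mm. x, y square to its sides; may be plugged in either way round.
- relay_twin: monitoring relay: the lowest, square black case 36 x 36 mm, 46 mm high, two small white dials on top. Origin: centre of its flat seat face, z up (40.5 mm above the bench when seated); below it a round plug tapers from 20 to 12 mm diameter over 11 mm. x, y square to its sides; may be plugged in either way round.
- relay_can: sealed relay: round bare-metal can, 34 mm diameter, on a black round flange (36 mm diameter, 8 mm high), 58 mm high in all. Origin: centre of its flat seat face, z up (40.5 mm above the bench when seated); below it a round plug tapers from 20 to 12 mm diameter over 11 mm. Its turn about its own axis does not matter.
- old_socket_clear: fixed socket on the old plate that holds the clear-cover relay at the start. All old and new sockets are alike: grey, 38 mm wide along the rail (y), 80 mm long across it (x), origin at the centre of the underside, 10.5 mm above the bench. Middle 44 mm: flat deck 30 mm above the origin, with a central square well 26 x 26 mm, 14 mm deep, that takes the plug. The terminal ends are 19 mm high.
- old_socket_timer: same make and axes as old_socket_clear; holds the one-dial time relay at the start. The old plate is a fixed brownish sheet, 200 x 290 mm; its four sockets stand 60 mm apart in one row along their common y axis (+y is left seen from the robot), in an order drawn anew each time. The relays lift straight out.
- old_socket_twin: same make and axes as old_socket_clear; holds the two-dial monitoring relay at the start. On both plates the rail's end clamps (31 mm) and the wiring ducts (39 mm above the bench) are lower than the socket decks (40.5 mm).
- old_socket_can: same make and axes as old_socket_clear; holds the round can relay at the start.
- new_plate: new mounting plate: fixed bright grey sheet 200 x 340 mm. Origin: centre of its underside on the bench; y along its rail (+y is left seen from the robot), x across, away from the robot. On the rail, at x = 0, are five places, y = +120, +60, 0, -60, -120 mm: four have a socket like the old ones, centred there, deck 40.5 mm above the bench; one has the breaker. Ducts 27 mm wide at x = +-83 mm.
- breaker: white one-pole circuit breaker fixed on one of the five places of the new rail (which one varies): 18 mm wide along the rail, 84 mm long across it, middle part 68 mm high, with a small black toggle up to 80 mm. Origin: centre of its underside on the rail, 10.5 mm above the bench; axes as the new plate's.
Mind the look-alikes: they are no part of the job. What is shaped like the relay_clear but turquoise or yellow is not meant.

How it is judged:
By the outcome, as a careful person would: the job done as asked, in the order asked, and still so for the second after the job is handed in, with the robot touching nothing.
It also fails if it takes over 112 s, if anything falls off the work surface, if the arm or the gripper's body presses on something with over 40 N, if the wrist force passes 120 N, or if a joint passes its speed limit or range.

## Robot

A 6-joint arm with a two-finger parallel gripper is mounted at the origin on the work surface. World frame = base frame: x ahead of the robot, y to its left, z up, the work surface at z = 0. Lengths are in mm, angles in rad, forces in N, time in s.
With the tool pointing down it reaches from about 300 to 775 mm from the base axis. Payload 14.6 kg.
Tool frame: the origin (TCP) lies on the centre line of the jaws, within the pads' length; the fingertips stand 11 mm ahead of it and the grasp point (between the pads) lies 8 mm behind it; x points along the fingers, y is the direction in which the jaws open and shut, and the axes are right-handed (so a half turn about x gives the same grasp; the last joint's range is limited). The gripper opens to 94 mm and grips with 3 to 60 N. Pads are 16 mm wide; open, the fingers measure 119 mm over their backs; the gripper's body (75 mm by 177 mm) begins 78 mm behind the grasp point.
Start: joints at [-1.354, 0.3, 1.521, -0, 1.321, -0.067], TCP at [153.996, -527.991, 216.446] pointing down, gripper open.
Joint ranges: [-3.03, 3.03], [-0.79, 2.21], [0.23, 2.52], [-1.04, 4.18], [0, 3.07], [-2.55, 2.55]. Speed limits (rad/s): [2.22, 2.22, 2.57, 3.14, 3.14, 3.14].

## Interface

Orientations are given as [roll, pitch, yaw] about the fixed x, y, z axes, in that order (R = Rz(yaw) Ry(pitch) Rx(roll)).
In Python, from cell import manip gives the robot as it stands.
- The arm moves only by the shell command python3 -m handwheel 'ROWS' [OPENING] [FORCE]. ROWS is JSON, a list of rows, each a list of 2 entries, a list of its own where there are three numbers: the shift along the tool's x, y, z in mm, then the turn about the tool's x in rad. In form: [[[x, y, z], spin], ...]. A call has exactly 10 rows; each row shifts and turns the commanded pose from where the row before left it, along the tool's axes as they then stand; what a row does not reach is not made up. A row lasts 1/8 s, in which the tool goes at most 62.5 mm and 10.7 degrees, less where a joint would pass 70% of its speed; a pose out of reach is approached as far as the arm can. A call with a gripper value outside its range is refused whole. OPENING is the closure in counts, from 0 (fully open) to 255 (shut), set as the call begins (- or left out, the last holds). The fingers move at their own pace and stop on an object; FORCE is the grip in N (left out, the last holds). Time passes only in rows, so rows that do not move let the fingers close, or fill a call up. It gives the time, the measured TCP pose, the force and the opening at its end, in the units of the state.
- manip.read_state(): the state, without advancing time (a new reading comes with each control period).
- manip.camera(name): name is "scene" or "top"; returns a dict with "pixels" (384x512x3 uint8, red, green, blue), "z_map" (384x512 float32, mm along the optical axis (not along the pixel's ray), 0 where there is no reading), "mtx" (3x3 intrinsics, pixels), "xyz" and "orientation" of the camera in the world. Camera axes: x right, y up, looking along -z (the intrinsics and any distortion apply to the point x, -y, -z); pixel columns grow to the right and rows downward; lengths in mm; the calibration is good to about 2 mm. A picture is of the moment at which its call begins.
- manip.sign_off(): hands the job in, once; it reports no verdict.
Trained networks look in the newest picture that a camera, given by its name, has taken for a name from the list of things; names that differ only in an ending like _2 or _b are one class to them, and where a whole thing is asked for, a point or a joint stands for the part that bears it (a point fixed in the world has none). Each returns a list of dicts, best first, with "confidence" (0 to 1); they miss things now and then, are a little off and sometimes report something else, mostly with a low value. They report only what shows in the picture. A call takes as long as a camera call. They do not tell look-alikes from the thing itself.
- manip.cut_out(target, camera): "region" (384x512 bool, what is visible of it) and "centre" ([column, row] in pixels, amid what is visible of it).
The state is a dict: "clock": time; "joints": joint angles; "qd": joint speeds; "effort": joint torques, N m; "eef_pos": TCP position; "eef_rot": TCP orientation; "wrist_force": force on the tool from outside, world axes, zero at the start; "moment": the same for the moment, N m; "finger_gap": finger opening in mm.
Only numpy, scipy, OpenCV 4.12 (cv2) and the standard library are available. Lean on these libraries where they do the work, as an engineer would, in place of code of your own. Each camera call takes 0.05 s, during which the arm holds its last target. There are 200 camera calls.

## Working session

There is one attempt and no reset: what is moved stays moved. The work goes in short steps, Python scripts to look and compute and a shell command to move; the robot and the scene stay as the last step left them, time stands still between calls to the robot, and variables do not carry over. Pictures are saved under pics/ and viewed, about 12 in all and at most 16, crops included, and the job is handed in when it is done.

```bash
mkdir -p pics; ls
cat > h.py <<'E'
import numpy as np, cv2
from cell import manip
from scipy.spatial.transform import Rotation as R
def rot(o):
    o=np.array(o,float)
    return o if o.shape==(3,3) else R.from_euler('xyz',o).as_matrix()
def cloud(c):
    K=np.array(c['mtx']);z=c['z_map'].astype(float);v,u=np.indices(z.shape)
    p=np.stack([(u-K[0,2])/K[0,0]*z,-(v-K[1,2])/K[1,1]*z,-z],-1)
    w=p@rot(c['orientation']).T+np.array(c['xyz']); w[z==0]=np.nan
    return w
def save(c,n): cv2.imwrite('pics/'+n+'.png',c['pixels'][:,:,::-1])
E
python3 - <<'E'
from h import *
for n in ['top','scene']:
    c=manip.camera(n); save(c,n+'0'); w=cloud(c); print(n,c['xyz'],c['orientation'],{k:(type(v).__name__) for k,v in c.items()})
    for t in ['relay_clear','relay_timer','relay_twin','relay_can','new_plate','breaker','old_socket_clear']:
        for d in manip.cut_out(t,n)[:6]:
            m=d['region']; q=w[m]; q=q[np.isfinite(q[:,0])]
            if len(q)==0: continue
            zt=np.percentile(q[:,2],90); s=q[q[:,2]>zt-4]
            print(t,round(d['confidence'],2),np.round(d['centre']),m.sum(),'top z',round(zt,1),'mean',s.mean(0).round(1),'med',np.median(q,0).round(1))
print(manip.read_state())
E
cd pics; python3 -c "
import cv2,numpy as np
cv2.imwrite('a.png',cv2.resize(np.vstack([cv2.imread('top0.png'),cv2.imread('scene0.png')]),None,fx=.78,fy=.78))"
```

```text
pics
top [483.76758049  -5.15464966 838.60485492] [ 0.13491116  0.0063987  -1.57894824] {'pixels': 'ndarray', 'z_map': 'ndarray', 'mtx': 'ndarray', 'xyz': 'ndarray', 'orientation': 'ndarray'}
relay_clear 0.95 [193. 158.] 411 top z 66.4 mean [674.3 143.2  65.2] med [670.4 141.   64.3]
relay_clear 0.84 [207. 237.] 406 top z 96.4 mean [500.3 108.3  95. ] med [500.3 105.8  94.5]
relay_clear 0.58 [274. 156.] 380 top z 66.7 mean [670.3 -28.1  65.4] med [666.8 -27.3  64.5]
relay_timer 0.57 [118. 254.] 520 top z 108.6 mean [466.5 284.7 108.2] med [467.2 275.5 100.2]
relay_twin 0.73 [159. 248.] 519 top z 41.2 mean [476.6 219.7  43.5] med [477.3 218.6  30.4]
relay_twin 0.6 [150. 248.] 449 top z 89.4 mean [476.8 227.2  87.7] med [477.6 221.9  86.4]
relay_can 0.81 [175. 245.] 340 top z 98.1 mean [488.1 168.3  96.8] med [487.2 164.3  95.7]
relay_can 0.37 [332. 241.] 547 top z 80.3 mean [ 489.4 -149.4   80.1] med [ 490.7 -146.4   57.4]
new_plate 0.86 [350. 242.] 11214 top z 40.5 mean [ 470.1 -207.9   39.8] med [ 474.7 -198.7    5.5]
breaker 0.83 [332. 241.] 538 top z 80.4 mean [ 489.1 -149.2   80.
[... 1237 characters left out ...]
.3] med [523.3 103.3  29. ]
{'clock': 0.8, 'joints': array([-1.35362575e+00,  2.99915934e-01,  1.52100323e+00,  7.24763952e-06,
        1.32071831e+00, -6.66029584e-02]), 'qd': array([-8.03635217e-04,  2.33820293e-03, -4.00548922e-04, -8.27794640e-05,
       -3.19995753e-04,  1.69878949e-04]), 'effort': array([-2.57048130e-03, -5.31631994e+01, -3.52908647e+01,  7.07132765e-02,
        2.12455681e-02,  1.05061739e-05]), 'eef_pos': array([ 153.9831161 , -527.98854271,  216.43547037]), 'eef_rot': array([-1.7928282 ,  1.57075097,  1.63253619]), 'wrist_force': array([-0.21060203,  0.23433695, -0.57596998]), 'moment': array([-0.03100305, -0.00278333, -0.01896969]), 'finger_gap': 93.86079979443232}
```

View pics/top0.png

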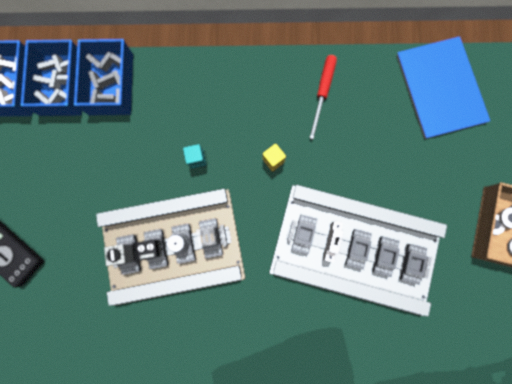

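View pics/scene0.png

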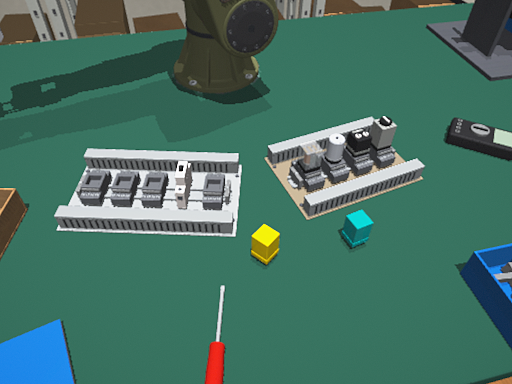

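The top view shows, left to right: timer (115,254), twin (149,248), can (176,243) and clear (210,240). The new sockets are at (303,233), (359,250), (386,256) and (415,263), with the breaker at (333,242). The relay_clear candidates are turquoise (193,157), yellow (274,157) and (210,240). The one at (210,240) is on the plate, with a clear cover over a copper coil. I'll confirm that in a crop while fitting the plates.

```bash
cat > fit.py <<'E'
from h import *
from scipy.optimize import minimize
def tmpl(X,Y,ys,L):   # signed soft membership of 'deck/duct height' area
    def box(x0,hx,y0,hy): return np.minimum(hx-abs(X-x0),hy-abs(Y-y0))
    f=np.full(X.shape,-9.)
    for y in ys:
        f=np.maximum(f,np.minimum(box(0,22,y,19),-box(0,13,y,13)))
    return np.tanh(f/1.5)
c0={'new':(478,-200,-0.22),'old':(483,197,0.187)}
for n in ['top','scene']:
    c=manip.camera(n); w=cloud(c)
    ok=np.isfinite(w[...,0])
    print(n)
    m=None
    off=0 if n=='top' else -1.5
    def cost(p,P,s):
        d=P[:,:2]-p[:2]; cc,ss=np.cos(p[2]),np.sin(p[2])
        X=d[:,0]*cc+d[:,1]*ss; Y=-d[:,0]*ss+d[:,1]*cc
        k=(abs(X)<32)&(abs(Y)<150)
        return -np.sum((tmpl(X,Y,[120,0,-60,-120],0)*s)[k])
    P=w[ok]; P=P[np.hypot(P[:,0]-478,P[:,1]+205)<220]
    s=np.where(abs(P[:,2]-40.-off)<3.5,1.,-1.)
    b=min((minimize(cost,np.array([x,y,t]),args=(P,s),method='Nelder-Mead',options=dict(initial_simplex=np.array([[x,y,t],[x+6,y,t],[x,y+6,t],[x,y,t+.05]]))) for x in (470,478,486) for y in (-212,-204,-196) for t in (-.18,-.23,-.28)),key=lambda r:r.fun)
    p=b.x; print(' new',p.round(3),b.fun, len(P))
    for y in [120,0,-60,-120]: print('   ',y,(p[:2]+y*np.array([-np.sin(p[2]),np.cos(p[2])])).round(1))
    # relays: footprint of tops
    for nm,x,y,h in [('timer',467,282,100.5),('twin',477.5,226,86.5),('can',489,167,98.5),('clear',501,108,94.5)]:
        k=ok&(abs(w[...,2]-h-off)<5)&(np.hypot(w[...,0]-x,w[...,1]-y)<30)
        q=w[k][:,:2].astype(np.float32); r=cv2.minAreaRect(q)
        print('  ',nm,len(q),'rect',np.round(r[0],1),np.round(r[1],1),round(r[2],1),'mean',q.mean(0).round(1))
    if n=='top': cv2.imwrite('pics/crop1.png',cv2.resize(c['pixels'][130:310,90:290,::-1],None,fx=3.3,fy=3.3,interpolation=cv2.INTER_CUBIC))
E
python3 fit.py
```

```text
top
 new [ 4.73083e+02 -2.09283e+02 -2.73000e-01] -3249.6107067201287 31647
    120 [505.4 -93.7]
    0 [ 473.1 -209.3]
    -60 [ 456.9 -267.1]
    -120 [ 440.7 -324.8]
   timer 207 rect [466.7 285. ] [35.7 36.5] 8.9 mean [467.3 282.1]
   twin 330 rect [476.5 227.6] [36.  35.8] 9.1 mean [476.3 227.1]
   can 221 rect [487.3 168.1] [31.3 31.7] 1.0 mean [487.9 168.3]
   clear 330 rect [500.2 108.8] [35.6 35.7] 9.2 mean [500.2 108.6]
scene
 new [ 4.72240e+02 -2.10125e+02 -2.76000e-01] -2466.2344939932013 27669
    120 [504.9 -94.7]
    0 [ 472.2 -210.1]
    -60 [ 455.9 -267.9]
    -120 [ 439.5 -325.6]
   timer 136 rect [467.6 284.4] [36.9 37.1] 7.7 mean [474.2 279.2]
   twin 222 rect [476.3 226.7] [38.  37.2] 8.5 mean [479.6 225.1]
   can 134 rect [489.2 167.5] [29.7 31.6] 88.6 mean [490.1 167.1]
   clear 239 rect [500.2 107.5] [37.7 35.9] 9.8 mean [502.7 107. ]
```

View pics/crop1.png

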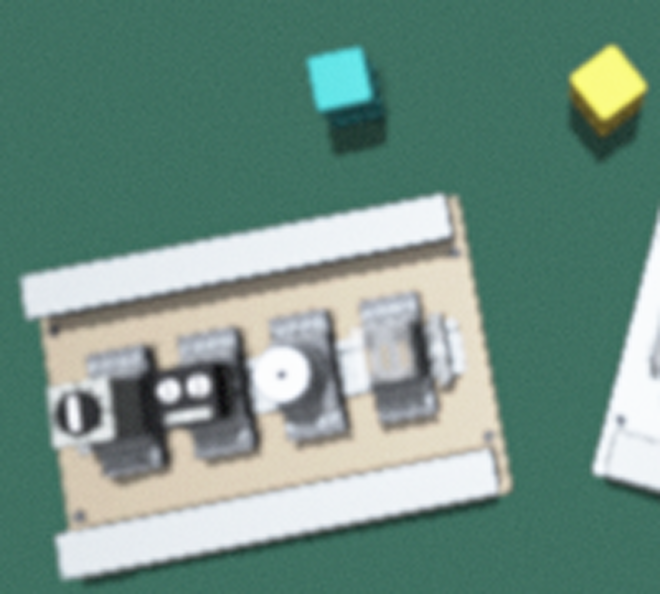

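The crop confirms it: the see-through case with the brown coil at (388,352) is relay_clear, and the turquoise and yellow cubes are decoys. The order left to right is timer, twin, can, clear, and the breaker is in the +60 place. Next is a helper that works out the moves.

```bash
cat > d.py <<'E'
import sys; from h import *
T={'timer':(467,284.9),'twin':(476.4,227.2),'can':(488.2,167.8),'clear':(500.2,108.2)}
N={'ntimer':(505.2,-94.2),'ntwin':(472.7,-209.7),'ncan':(456.4,-267.5),'nclear':(440.1,-325.2)}
s=manip.read_state(); M=rot(s['eef_rot']); p=np.array(s['eef_pos'])
print('t',round(s['clock'],2),'p',p.round(1),'tilt',M[2].round(3),'gap',round(s['finger_gap'],1),'F',s['wrist_force'].round(1),'j',np.round(s['joints'],2))
yaw=np.arctan2(M[1,1],M[0,1])   # jaw axis direction in world
print('jaw yaw',round(yaw,3))
if len(sys.argv)>1:
    k=sys.argv[1]; z=float(sys.argv[2]); th=.172 if k in T else -.2745
    g=np.array([*{**T,**N}[k],z]); g[:2]+=[float(v) for v in sys.argv[3:5]] or 0
    dj1=np.arctan2(g[1],g[0])-np.arctan2(p[1],p[0])
    for a in (-2*np.pi,-np.pi,0,np.pi):
        S=-(th+a-yaw); 
        if abs(S)>2.6: continue
        M2=M@R.from_rotvec([S,0,0]).as_matrix()
        print('spin',round(S,3),'j6 end~',round(s['joints'][5]+S+dj1,2),'/',round(s['joints'][5]-S-dj1,2),'shift before spin',(M.T@(g-p)).round(1),'after spin',(M2.T@(g-p)).round(1))
E
python3 d.py timer 170
```

```text
t 0.9 p [ 154.  -528.   216.5] tilt [-1.  0. -0.] gap 94.0 F [-0.3 -0.2 -0.6] j [-1.35  0.3   1.52  0.    1.32 -0.07]
jaw yaw -1.287
spin 1.683 j6 end~ 3.45 / -3.58 shift before spin [  46.4 -692.7 -528.1] after spin [  46.4 -447.5  747.3]
spin -1.459 j6 end~ 0.31 / -0.44 shift before spin [  46.4 -692.7 -528.1] after spin [  46.4  447.5 -747.3]
```

```bash
python3 -m handwheel '[[[0,0,0],-0.162],[[0,0,0],-0.162],[[0,0,0],-0.162],[[0,0,0],-0.162],[[0,0,0],-0.162],[[0,0,0],-0.162],[[0,0,0],-0.162],[[0,0,0],-0.162],[[0,0,0],-0.163],[[0,0,0],0]]' 0 30; python3 d.py timer 170
```

```text
clock: 2.15
eef_pos: [154.0, -528.0, 216.4]
eef_rot: [1.728, 1.571, 0.328]
wrist_force: [-0.5, -0.1, -0.9]
finger_gap: 94.1
t 2.15 p [ 154.  -528.   216.4] tilt [-1.  0. -0.] gap 94.1 F [-0.5 -0.1 -0.9] j [-1.35  0.3   1.52  0.    1.32 -1.52]
jaw yaw 0.171
spin -0.001 j6 end~ 0.31 / -3.36 shift before spin [  46.4  446.8 -747.8] after spin [  46.4  447.5 -747.3]
```

```bash
python3 -m handwheel '[[[0,22.4,-37.4],0],[[0,22.4,-37.4],0],[[0,22.4,-37.4],0],[[0,22.4,-37.4],0],[[0,22.4,-37.4],0],[[0,22.4,-37.4],0],[[0,22.4,-37.4],0],[[0,22.4,-37.4],0],[[0,22.4,-37.4],0],[[0,22.4,-37.4],0]]'; python3 -m handwheel '[[[4,22.4,-37.4],0],[[4,22.4,-37.4],0],[[4,22.4,-37.4],0],[[4,22.4,-37.4],0],[[4,22.4,-37.4],0],[[4,22.4,-37.4],0],[[4,22.4,-37.4],0],[[4,22.4,-37.4],0],[[4,22,-37.4],0],[[4,22,-37.4],0]]';python3 d.py timer 66
```

```text
clock: 3.4
eef_pos: [311.0, -119.9, 216.7]
eef_rot: [0.937, 1.57, -0.467]
wrist_force: [1.0, 0.4, 0.8]
finger_gap: 93.9
clock: 4.65
eef_pos: [467.0, 287.0, 176.3]
eef_rot: [1.583, 1.571, 0.18]
wrist_force: [-0.1, -0.8, 0.1]
finger_gap: 93.6
t 4.65 p [467.  287.  176.3] tilt [-1.  0. -0.] gap 93.6 F [-0.1 -0.8  0.1] j [ 0.48  0.33  1.58 -0.    1.23  0.32]
jaw yaw 0.168
spin -0.004 j6 end~ 0.31 / 0.32 shift before spin [110.3  -0.3   2.1] after spin [110.3  -0.3   2. ]
```

```bash
python3 -m handwheel '[[[15,0,1],0],[[15,0,1],0],[[15,0,0],0],[[15,0,0],0],[[15,0,0],0],[[15,0,0],0],[[15,0,0],0],[[5,0,0],0],[[0,0,0],0],[[0,0,0],0]]'; python3 -m handwheel '[[[0,0,0],0],[[0,0,0],0],[[0,0,0],0],[[0,0,0],0],[[0,0,0],0],[[0,0,0],0],[[0,0,0],0],[[0,0,0],0],[[0,0,0],0],[[0,0,0],0]]' 255 30;python3 d.py timer 66
```

```text
clock: 5.9
eef_pos: [467.2, 283.7, 67.0]
eef_rot: [1.89, 1.57, 0.492]
wrist_force: [0.9, -0.1, 0.1]
finger_gap: 94.0
clock: 7.15
eef_pos: [466.9, 283.5, 66.5]
eef_rot: [-1.47, 1.571, -2.869]
wrist_force: [-0.5, -0.4, -0.1]
finger_gap: 35.6
t 7.15 p [466.9 283.5  66.5] tilt [-1. -0.  0.] gap 35.6 F [-0.5 -0.4 -0.1] j [0.48 0.46 1.67 0.   1.   0.31]
jaw yaw 0.172
spin 0.0 j6 end~ 0.31 / 0.3 shift before spin [ 0.5  0.3 -1.3] after spin [ 0.5  0.3 -1.3]
```

```bash
python3 -m handwheel '[[[-5,0,0],0],[[-8,0,0],0],[[-12,0,0],0],[[-15,0,0],0],[[-15,0,0],0],[[-15,0,0],0],[[-15,0,0],0],[[-15,0,0],0],[[0,0,0],0.15],[[0,0,0],0.15]]'; python3 -m handwheel '[[[0,0,0],0.147],[[0,0,0],0],[[0,0,0],0],[[0,0,0],0],[[0,0,0],0],[[0,0,0],0],[[0,0,0],0],[[0,0,0],0],[[0,0,0],0],[[0,0,0],0]]'; python3 d.py ntimer 166.5
```

```text
clock: 8.4
eef_pos: [467.0, 283.6, 167.1]
eef_rot: [2.206, 1.57, 0.503]
wrist_force: [0.4, 0.7, -0.8]
finger_gap: 36.2
clock: 9.65
eef_pos: [466.9, 283.5, 166.5]
eef_rot: [3.132, 1.571, 1.287]
wrist_force: [0.4, -0.5, 0.2]
finger_gap: 35.9
t 9.65 p [466.9 283.5 166.5] tilt [-1.  0. -0.] gap 35.9 F [ 0.4 -0.5  0.2] j [0.48 0.34 1.59 0.   1.21 0.75]
jaw yaw -0.275
spin -0.0 j6 end~ 0.02 / 1.48 shift before spin [ -0.  139.4 353.2] after spin [ -0.  139.3 353.2]
```

```bash
python3 -m handwheel '[[[0,10,25],0],[[0,17,43],0],[[0,17,43],0],[[0,17,43],0],[[0,17,43],0],[[0,17,43],0],[[0,17,43],0],[[0,17,43],0],[[0,10.4,28.5],0],[[0,0,0],0]]'; python3 d.py ntimer 66.5
python3 - <<'E'
from h import *
c=manip.camera('scene'); save(c,'s1'); w=cloud(c); save(manip.camera('top'),'t1')
im=cv2.imread('pics/s1.png')[40:260,40:400]; cv2.imwrite('pics/s1c.png',cv2.resize(im,None,fx=2.2,fy=2.2))
E
```

```text
clock: 10.9
eef_pos: [504.8, -97.0, 166.3]
eef_rot: [-0.845, 1.571, -2.694]
wrist_force: [0.7, 0.7, -0.4]
finger_gap: 35.5
t 10.9 p [504.8 -97.  166.3] tilt [-1. -0.  0.] gap 35.5 F [ 0.7  0.7 -0.4] j [-0.26  0.27  1.68 -0.    1.19  0.02]
jaw yaw -0.278
spin -0.003 j6 end~ 0.02 / 0.01 shift before spin [99.8 -0.3 -2.8] after spin [99.8 -0.3 -2.8]
```

View pics/s1c.png

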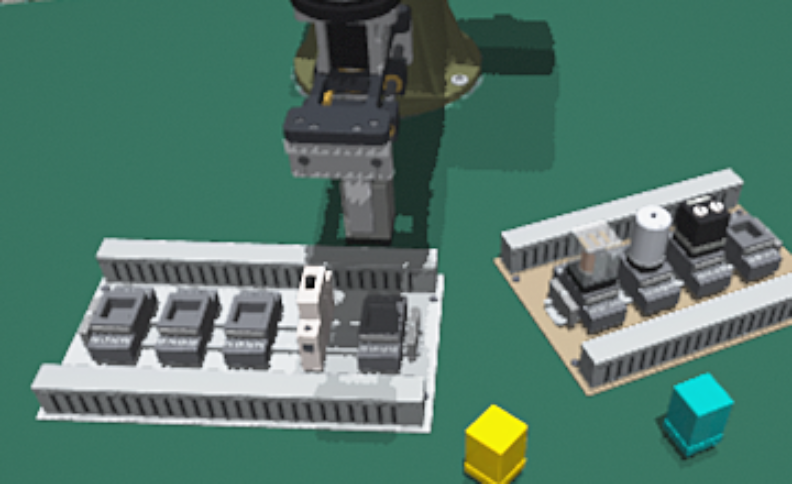

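```bash
python3 -m handwheel '[[[10,0,-1.5],0],[[14,0,0],0],[[14,0,0],0],[[14,0,0],0],[[14,0,0],0],[[12,0,0],0],[[8,0,0],0],[[4,0,0],0],[[2,0,0],0],[[0,0,0],0]]'; python3 -m handwheel '[[[2,0,0],0],[[2,0,0],0],[[2,0,0],0],[[1.5,0,0],0],[[0,0,0],0],[[0,0,0],0],[[0,0,0],0],[[0,0,0],0],[[0,0,0],0],[[0,0,0],0]]'; python3 d.py ntimer 66.5
```

```text
clock: 12.25
eef_pos: [505.3, -94.1, 74.6]
eef_rot: [1.675, 1.57, -0.171]
wrist_force: [-0.3, -0.0, -2.1]
finger_gap: 35.9
clock: 13.5
eef_pos: [505.2, -94.0, 67.0]
eef_rot: [2.006, 1.571, 0.16]
wrist_force: [0.5, -0.1, -0.3]
finger_gap: 36.0
t 13.5 p [505.2 -94.   67. ] tilt [-1.  0. -0.] gap 36.0 F [ 0.5 -0.1 -0.3] j [-0.26  0.4   1.77  0.    0.97  0.02]
jaw yaw -0.275
spin -0.001 j6 end~ 0.02 / 0.02 shift before spin [0.5 0.  0.2] after spin [0.5 0.  0.2]
```

```bash
python3 -m handwheel '[[[0.8,0,0],0],[[0,0,0],0],[[0,0,0],0],[[0,0,0],0],[[0,0,0],0],[[0,0,0],0],[[0,0,0],0],[[0,0,0],0],[[0,0,0],0],[[0,0,0],0]]'; python3 -m handwheel '[[[0,0,0],0],[[0,0,0],0],[[0,0,0],0],[[0,0,0],0],[[0,0,0],0],[[0,0,0],0],[[0,0,0],0],[[0,0,0],0],[[-5,0,0],0],[[-10,0,0],0]]' 0; python3 -m handwheel '[[[-25,0,0],0],[[-25,0,0],0],[[-25,0,0],0],[[-20,0,0],0],[[0,0,0],-0.15],[[0,0,0],-0.15],[[0,0,0],-0.147],[[0,0,0],0],[[0,0,0],0],[[0,0,0],0]]'; python3 d.py twin 160
```

```text
clock: 14.75
eef_pos: [505.3, -94.1, 66.4]
eef_rot: [1.67, 1.571, -0.176]
wrist_force: [-2.4, 0.6, 5.3]
finger_gap: 36.1
clock: 16.0
eef_pos: [505.1, -94.0, 81.6]
eef_rot: [-1.57, 1.57, 2.868]
wrist_force: [0.7, -0.0, -0.4]
finger_gap: 94.2
clock: 17.25
eef_pos: [505.2, -94.1, 176.3]
eef_rot: [1.645, 1.571, 0.244]
wrist_force: [0.1, -0.1, 0.9]
finger_gap: 93.5
t 17.25 p [505.2 -94.1 176.3] tilt [-1.  0. -0.] gap 93.5 F [ 0.1 -0.1  0.9] j [-0.26  0.26  1.67  0.    1.21 -0.43]
jaw yaw 0.17
spin -0.002 j6 end~ 0.2 / -1.05 shift before spin [  16.3   26.  -321.5] after spin [  16.3   26.6 -321.5]
```

```bash
python3 -m handwheel '[[[0,2,-20],0],[[0,3,-40],0],[[0,3,-40],0],[[0,3,-40],0],[[0,3,-40],0],[[0,3,-40],0],[[0,3,-40],0],[[0,3,-38],0],[[0,3.4,-23.5],0],[[0,0,0],0]]'; python3 -m handwheel '[[[15,0,0],0],[[15,0,0],0],[[15,0,0],0],[[15,0,0],0],[[15,0,0],0],[[15,0,0],0],[[12,0,0],0],[[5,0,0],0],[[3,0,0],0],[[0,0,0],0]]'; python3 d.py twin 66
python3 - <<'E'
from h import *
c=manip.camera('scene'); save(c,'s2'); w=cloud(c)
x,y=505.2,-94.2
k=np.isfinite(w[...,0])&(abs(w[...,2]-99)<5)&(np.hypot(w[...,0]-x,w[...,1]-y)<30)
q=w[k].astype(np.float32); print('timer top',len(q),cv2.minAreaRect(q[:,:2].copy()),np.median(q[:,2]),'dial',w[...,2][np.isfinite(w[...,0])&(np.hypot(w[...,0]-x,w[...,1]-y)<30)].max())
im=cv2.imread('pics/s2.png')[40:260,40:400]; cv2.imwrite('pics/s2c.png',cv2.resize(im,None,fx=2.2,fy=2.2))
E
```

```text
clock: 18.5
eef_pos: [475.9, 228.2, 176.0]
eef_rot: [-1.361, 1.571, -2.759]
wrist_force: [0.4, -0.7, -0.7]
finger_gap: 93.9
clock: 19.75
eef_pos: [476.3, 227.3, 66.3]
eef_rot: [1.759, 1.57, 0.36]
wrist_force: [0.7, 0.2, 0.4]
finger_gap: 94.0
t 19.75 p [476.3 227.3  66.3] tilt [-1.  0. -0.] gap 94.0 F [0.7 0.2 0.4] j [ 0.38  0.43  1.73 -0.    0.99  0.2 ]
jaw yaw 0.172
spin 0.0 j6 end~ 0.2 / 0.2 shift before spin [0.3 0.1 0.1] after spin [0.3 0.1 0.1]
timer top 179 ((506.9547424316406, -92.54398345947266), (35.665382385253906, 37.931941986083984), 74.11620330810547) 99.19542 dial 111.29785610227805
```

View pics/s2c.png

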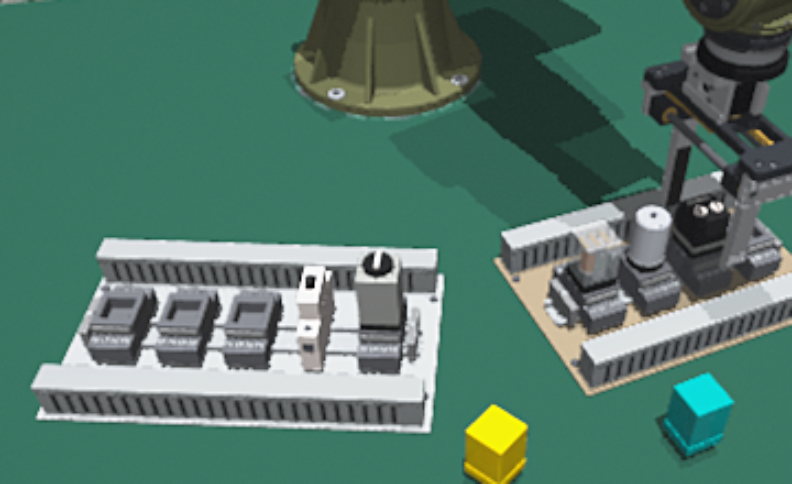

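The timer stands upright and square in its new socket at (380,300), and the jaws now straddle the twin at (705,230). Next I grip the twin and lift it.

```bash
python3 -m handwheel '[[[0,0,0],0],[[0,0,0],0],[[0,0,0],0],[[0,0,0],0],[[0,0,0],0],[[0,0,0],0],[[0,0,0],0],[[0,0,0],0],[[0,0,0],0],[[0,0,0],0]]' 255 30; python3 d.py; python3 -m handwheel '[[[-5,0,0],0],[[-8,0,0],0],[[-12,0,0],0],[[-15,0,0],0],[[-15,0,0],0],[[-15,0,0],0],[[-15,0,0],0],[[-15,0,0],0],[[-5,0,0],0.15],[[0,0,0],0.15]]'; python3 -m handwheel '[[[0,0,0],0.147],[[0,0,0],0],[[0,0,0],0],[[0,0,0],0],[[0,0,0],0],[[0,0,0],0],[[0,0,0],0],[[0,0,0],0],[[0,0,0],0],[[0,0,0],0]]'; python3 d.py ntwin 171
```

```text
clock: 21.05
eef_pos: [476.2, 227.2, 66.1]
eef_rot: [1.669, 1.571, 0.271]
wrist_force: [0.0, 0.3, -0.0]
finger_gap: 35.7
t 21.05 p [476.2 227.2  66.1] tilt [-1.  0. -0.] gap 35.7 F [ 0.   0.3 -0. ] j [ 0.38  0.43  1.73 -0.    0.99  0.2 ]
jaw yaw 0.172
clock: 22.3
eef_pos: [476.4, 227.3, 172.1]
eef_rot: [2.058, 1.57, 0.354]
wrist_force: [-0.8, 0.5, -0.6]
finger_gap: 35.8
clock: 23.55
eef_pos: [476.2, 227.2, 171.2]
eef_rot: [-2.565, 1.571, 1.873]
wrist_force: [-0.0, 0.2, -0.4]
finger_gap: 35.6
t 23.55 p [476.2 227.2 171.2] tilt [-1. -0. -0.] gap 35.6 F [-0.   0.2 -0.4] j [0.38 0.29 1.64 0.   1.21 0.65]
jaw yaw -0.275
spin -0.0 j6 end~ -0.21 / 1.51 shift before spin [1.000e-01 1.153e+02 4.215e+02] after spin [1.000e-01 1.151e+02 4.215e+02]
```

```bash
python3 -m handwheel '[[[0,6,22],0],[[0,13,48],0],[[0,13,48],0],[[0,13,48],0],[[0,13,48],0],[[0,13,48],0],[[0,13,48],0],[[0,13,48],0],[[0,12,42],0],[[0,6.2,21.5],0]]'; python3 -m handwheel '[[[0,0,0],0],[[0,0,0],0],[[12,0,0],0],[[15,0,0],0],[[15,0,0],0],[[15,0,0],0],[[15,0,0],0],[[12,0,0],0],[[6,0,0],0],[[0,0,0],0]]'; python3 d.py ntwin 66.1
```

```text
clock: 24.8
eef_pos: [472.3, -211.7, 171.1]
eef_rot: [0.633, 1.571, -1.215]
wrist_force: [-0.9, 0.8, -1.2]
finger_gap: 35.8
clock: 26.05
eef_pos: [472.6, -209.7, 80.9]
eef_rot: [-1.839, 1.57, 2.598]
wrist_force: [-0.3, -0.5, -0.8]
finger_gap: 36.2
t 26.05 p [ 472.6 -209.7   80.9] tilt [-1. -0. -0.] gap 36.2 F [-0.3 -0.5 -0.8] j [-0.49  0.39  1.75  0.    1.01 -0.21]
jaw yaw -0.275
spin -0.001 j6 end~ -0.21 / -0.21 shift before spin [14.8  0.1 -0. ] after spin [14.8  0.1 -0. ]
```

```bash
python3 -m handwheel '[[[3,0,0],0],[[3,0,0],0],[[3,0,0],0],[[2,0,0],0],[[2,0,0],0],[[1,0,0],0],[[1,0,0],0],[[0.3,0,0],0],[[0,0,0],0],[[0,0,0],0]]'; python3 d.py; python3 -m handwheel '[[[0,0,0],0],[[0,0,0],0],[[0,0,0],0],[[0,0,0],0],[[0,0,0],0],[[0,0,0],0],[[0,0,0],0],[[0,0,0],0],[[-5,0,0],0],[[-10,0,0],0]]' 0; python3 -m handwheel '[[[-25,0,0],0],[[-25,0,0],0],[[-25,0,0],0],[[-20,0,0],0],[[0,0,0],-0.15],[[0,0,0],-0.15],[[0,0,0],-0.147],[[0,0,0],0],[[0,0,0],0],[[0,0,0],0]]'; python3 d.py can 177
```

```text
clock: 27.3
eef_pos: [472.7, -209.7, 66.1]
eef_rot: [1.26, 1.571, -0.586]
wrist_force: [-1.8, 2.0, 5.4]
finger_gap: 35.7
t 27.3 p [ 472.7 -209.7   66.1] tilt [-1.  0.  0.] gap 35.7 F [-1.8  2.   5.4] j [-0.49  0.41  1.76 -0.    0.98 -0.21]
jaw yaw -0.275
clock: 28.55
eef_pos: [472.6, -209.7, 81.3]
eef_rot: [-1.795, 1.57, 2.643]
wrist_force: [0.0, 0.6, 0.3]
finger_gap: 94.4
clock: 29.8
eef_pos: [472.6, -209.7, 176.0]
eef_rot: [0.857, 1.571, -0.544]
wrist_force: [0.7, -0.3, -0.9]
finger_gap: 94.4
t 29.8 p [ 472.6 -209.7  176. ] tilt [-1.  0.  0.] gap 94.4 F [ 0.7 -0.3 -0.9] j [-0.49  0.26  1.66 -0.    1.21 -0.66]
jaw yaw 0.17
spin -0.002 j6 end~ 0.09 / -1.41 shift before spin [  -1.    79.3 -369.4] after spin [  -1.    80.  -369.3]
```

```bash
python3 -m handwheel '[[[0,4,-20],0],[[0,9,-42],0],[[0,9,-42],0],[[0,9,-42],0],[[0,9,-42],0],[[0,9,-42],0],[[0,9,-42],0],[[0,9,-42],0],[[0,9,-36.4],0],[[0,4,-19],0]]'; python3 -m handwheel '[[[0,0,0],0],[[15,0,0],0],[[15,0,0],0],[[18,0,0],0],[[18,0,0],0],[[18,0,0],0],[[14,0,0],0],[[8,0,0],0],[[4,0,0],0],[[0,0,0],0]]'; python3 d.py can 66
python3 - <<'E'
from h import *
c=manip.camera('scene'); save(c,'s3'); w=cloud(c)
x,y=472.7,-209.7
k=np.isfinite(w[...,0])&(abs(w[...,2]-85)<5)&(np.hypot(w[...,0]-x,w[...,1]-y)<30)
q=w[k].astype(np.float32); print('twin top',len(q),cv2.minAreaRect(q[:,:2].copy()),np.median(q[:,2]))
im=cv2.imread('pics/s3.png')[40:260,40:400]; cv2.imwrite('pics/s3c.png',cv2.resize(im,None,fx=2.2,fy=2.2))
E
```

```text
clock: 31.05
eef_pos: [487.5, 170.1, 175.8]
eef_rot: [-2.135, 1.571, 2.751]
wrist_force: [-0.9, -0.5, -0.3]
finger_gap: 94.0
clock: 32.3
eef_pos: [488.3, 167.9, 65.9]
eef_rot: [1.679, 1.571, 0.28]
wrist_force: [0.3, 0.5, 0.5]
finger_gap: 94.3
t 32.3 p [488.3 167.9  65.9] tilt [-1.  0. -0.] gap 94.3 F [0.3 0.5 0.5] j [0.26 0.41 1.76 0.   0.97 0.09]
jaw yaw 0.172
spin -0.0 j6 end~ 0.09 / 0.09 shift before spin [-0.1 -0.1  0.1] after spin [-0.1 -0.1  0.1]
twin top 276 ((474.1512756347656, -209.63551330566406), (36.69300079345703, 37.74313735961914), 69.1243896484375) 85.402794
```

View pics/s3c.png

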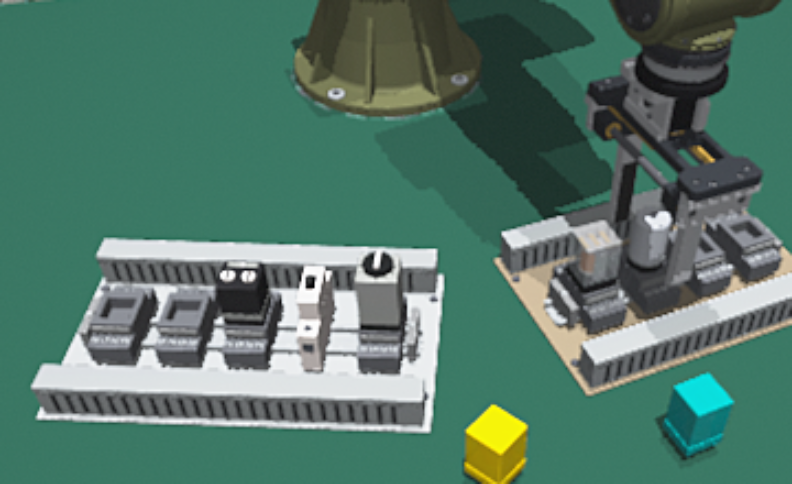

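The twin sits at (245,300), and the jaws straddle the can at (650,240). The twin's measured yaw reads about 5° off, so I'll recheck it from the top camera later.

```bash
python3 -m handwheel '[[[0,0,0],0],[[0,0,0],0],[[0,0,0],0],[[0,0,0],0],[[0,0,0],0],[[0,0,0],0],[[0,0,0],0],[[0,0,0],0],[[0,0,0],0],[[0,0,0],0]]' 255 30; python3 d.py; python3 -m handwheel '[[[-5,0,0],0],[[-8,0,0],0],[[-12,0,0],0],[[-15,0,0],0],[[-15,0,0],0],[[-15,0,0],0],[[-15,0,0],0],[[-15,0,0],0],[[-5,0,0],0.15],[[0,0,0],0.15]]'; python3 -m handwheel '[[[0,0,0],0.147],[[0,0,0],0],[[0,0,0],0],[[0,0,0],0],[[0,0,0],0],[[0,0,0],0],[[0,0,0],0],[[0,0,0],0],[[0,0,0],0],[[0,0,0],0]]'; python3 d.py ncan 171
python3 - <<'E'
from h import *
c=manip.camera('top'); w=cloud(c); save(c,'t3')
for nm,x,y,h in [('timer',505.2,-94.2,100.5),('twin',472.7,-209.7,86.5)]:
    k=np.isfinite(w[...,0])&(abs(w[...,2]-h)<3)&(np.hypot(w[...,0]-x,w[...,1]-y)<30)
    q=w[k].astype(np.float32); print(nm,len(q),cv2.minAreaRect(q[:,:2].copy()),np.median(q[:,2]))
E
```

```text
clock: 33.6
eef_pos: [488.2, 167.9, 65.8]
eef_rot: [-1.491, 1.571, -2.889]
wrist_force: [-0.5, -0.2, -0.1]
finger_gap: 33.3
t 33.6 p [488.2 167.9  65.8] tilt [-1. -0.  0.] gap 33.3 F [-0.5 -0.2 -0.1] j [0.26 0.41 1.76 0.   0.97 0.09]
jaw yaw 0.172
clock: 34.85
eef_pos: [488.4, 168.0, 171.8]
eef_rot: [1.966, 1.57, 0.262]
wrist_force: [0.2, 0.3, -2.3]
finger_gap: 33.4
clock: 36.1
eef_pos: [488.2, 167.9, 170.8]
eef_rot: [-1.833, 1.571, 2.604]
wrist_force: [-0.3, 0.4, -1.5]
finger_gap: 33.5
t 36.1 p [488.2 167.9 170.8] tilt [-1. -0. -0.] gap 33.5 F [-0.3  0.4 -1.5] j [0.26 0.27 1.67 0.   1.2  0.54]
jaw yaw -0.275
spin -0.001 j6 end~ -0.33 / 1.4 shift before spin [-2.000e-01  8.760e+01  4.277e+02] after spin [-2.000e-01  8.740e+01  4.277e+02]
timer 191 ((506.64715576171875, -91.78950500488281), (35.912872314453125, 35.98674392700195), 73.68350982666016) 100.86051
twin 294 ((474.03228759765625, -208.5815887451172), (36.326263427734375, 36.081214904785156), 73.50540924072266) 87.07705
```

```bash
python3 -m handwheel '[[[0,4,20],0],[[0,9.5,48],0],[[0,10,49],0],[[0,10,49],0],[[0,10,49],0],[[0,10,49],0],[[0,10,49],0],[[0,10,49],0],[[0,9,45],0],[[0,4.2,21.9],0]]'; python3 -m handwheel '[[[0,0,0],0],[[0,0,0],0],[[12,0,0],0],[[15,0,0],0],[[15,0,0],0],[[15,0,0],0],[[15,0,0],0],[[12,0,0],0],[[6,0,0],0],[[0,0,0],0]]'; python3 d.py ncan 66 -1 -1
```

```text
clock: 37.4
eef_pos: [454.7, -270.2, 170.7]
eef_rot: [-1.514, 1.571, 2.922]
wrist_force: [-0.4, 0.2, -0.5]
finger_gap: 33.1
clock: 38.65
eef_pos: [455.1, -268.4, 80.6]
eef_rot: [-1.944, 1.57, 2.494]
wrist_force: [-1.4, 0.1, -1.0]
finger_gap: 33.3
t 38.65 p [ 455.1 -268.4   80.6] tilt [-1. -0. -0.] gap 33.3 F [-1.4  0.1 -1. ] j [-0.6   0.41  1.72  0.    1.02 -0.33]
jaw yaw -0.275
spin -0.001 j6 end~ -0.33 / -0.33 shift before spin [14.6  0.3  0. ] after spin [14.6  0.3  0. ]
```

```bash
python3 -m handwheel '[[[3,0,0],0],[[3,0,0],0],[[3,0,0],0],[[2,0,0],0],[[2,0,0],0],[[1,0,0],0],[[0.8,0,0],0],[[0.3,0,0],0],[[0,0,0],0],[[0,0,0],0]]'; python3 d.py; python3 -m handwheel '[[[0,0,0],0],[[0,0,0],0],[[0,0,0],0],[[0,0,0],0],[[0,0,0],0],[[0,0,0],0],[[0,0,0],0],[[0,0,0],0],[[-5,0,0],0],[[-10,0,0],0]]' 0; python3 -m handwheel '[[[-25,0,0],0],[[-25,0,0],0],[[-25,0,0],0],[[-20,0,0],0],[[0,0,0],-0.15],[[0,0,0],-0.15],[[0,0,0],-0.147],[[0,0,0],0],[[0,0,0],0],[[0,0,0],0]]'; python3 d.py clear 176
```

```text
clock: 39.9
eef_pos: [455.2, -268.4, 65.8]
eef_rot: [0.478, 1.571, -1.367]
wrist_force: [-1.4, 0.6, 0.0]
finger_gap: 33.4
t 39.9 p [ 455.2 -268.4   65.8] tilt [-1.  0.  0.] gap 33.4 F [-1.4  0.6  0. ] j [-0.6   0.43  1.73 -0.    0.99 -0.33]
jaw yaw -0.275
clock: 41.15
eef_pos: [455.1, -268.3, 81.1]
eef_rot: [-1.883, 1.57, 2.554]
wrist_force: [0.2, 0.6, -0.1]
finger_gap: 93.9
clock: 42.4
eef_pos: [455.2, -268.4, 175.9]
eef_rot: [0.767, 1.571, -0.634]
wrist_force: [-0.3, 1.0, -0.1]
finger_gap: 94.5
t 42.4 p [ 455.2 -268.4  175.9] tilt [-1.  0.  0.] gap 94.5 F [-0.3  1.  -0.1] j [-0.6   0.29  1.63 -0.    1.22 -0.77]
jaw yaw 0.17
spin -0.002 j6 end~ -0.03 / -1.52 shift before spin [-1.000e-01  1.081e+02 -3.636e+02] after spin [-1.000e-01  1.088e+02 -3.633e+02]
```

```bash
python3 -m handwheel '[[[0,6,-20],0],[[0,12,-42],0],[[0,12,-42],0],[[0,12.5,-42],0],[[0,12.5,-42],0],[[0,12.5,-42],0],[[0,12.5,-42],0],[[0,12,-40],0],[[0,11,-33],0],[[0,5.5,-18.4],0]]'; python3 -m handwheel '[[[0,0,0],0],[[15,0,0],0],[[15,0,0],0],[[18,0,0],0],[[18,0,0],0],[[18,0,0],0],[[14,0,0],0],[[8,0,0],0],[[4,0,0],0],[[0,0,0],0]]'; python3 d.py clear 66
python3 - <<'E'
from h import *
c=manip.camera('top'); w=cloud(c); save(c,'t4')
for nm,x,y,h in [('can',456.4,-267.5,98.5),('clear',500,108,94.5)]:
    k=np.isfinite(w[...,0])&(abs(w[...,2]-h)<3.5)&(np.hypot(w[...,0]-x,w[...,1]-y)<30)
    q=w[k].astype(np.float32); print(nm,len(q),cv2.minAreaRect(q[:,:2].copy()),np.median(q[:,2]))
c=manip.camera('scene'); save(c,'s4')
im=cv2.imread('pics/s4.png')[40:260,40:400]; cv2.imwrite('pics/s4c.png',cv2.resize(im,None,fx=2.2,fy=2.2))
E
```

```text
clock: 43.65
eef_pos: [499.4, 110.3, 175.7]
eef_rot: [-2.375, 1.571, 2.511]
wrist_force: [0.9, -0.3, 0.3]
finger_gap: 94.3
clock: 44.9
eef_pos: [500.0, 108.2, 65.8]
eef_rot: [1.457, 1.571, 0.058]
wrist_force: [-0.2, -0.5, -0.9]
finger_gap: 93.7
t 44.9 p [500.  108.2  65.8] tilt [-1.  0.  0.] gap 93.7 F [-0.2 -0.5 -0.9] j [ 0.14  0.4   1.77 -0.    0.97 -0.03]
jaw yaw 0.172
spin -0.0 j6 end~ -0.03 / -0.03 shift before spin [-0.2  0.2  0. ] after spin [-0.2  0.2  0. ]
can 216 ((456.6375427246094, -266.71612548828125), (31.522050857543945, 30.681177139282227), 71.45002746582031) 97.119415
clear 0 ((0.0, 0.0), (0.0, 0.0), 0.0) nan
  return _methods._mean(a, axis=axis, dtype=dtype,
  ret = ret.dtype.type(ret / rcount)
```

View pics/s4c.png

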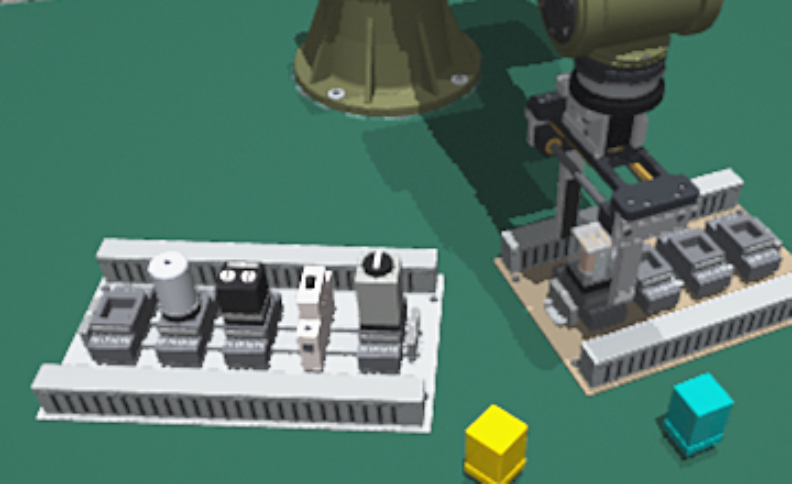

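The can at (172,285) looks a little slanted. That may be perspective, so I'll check its top plane and enlarge it while gripping the clear relay.

```bash
python3 -m handwheel '[[[0,0,0],0],[[0,0,0],0],[[0,0,0],0],[[0,0,0],0],[[0,0,0],0],[[0,0,0],0],[[0,0,0],0],[[0,0,0],0],[[0,0,0],0],[[0,0,0],0]]' 255 30; python3 d.py
python3 - <<'E'
from h import *
for n in ['top','scene']:
    c=manip.camera(n); w=cloud(c); save(c,n+'5'); o=0 if n=='top' else -2
    for nm,x,y,h,r in [('can',455.3,-267.5,98.5,13),('twin',473,-209.5,86.5,15),('timer',506,-93,100.5,16)]:
        k=np.isfinite(w[...,0])&(abs(w[...,2]-h-o)<6)&(np.hypot(w[...,0]-x,w[...,1]-y)<r)
        q=w[k]; C=np.c_[q[:,:2]-[x,y],np.ones(len(q))]
        a=np.linalg.lstsq(C,q[:,2],rcond=None)[0]
        e=q[:,2]-C@a; g=abs(e)<2; a=np.linalg.lstsq(C[g],q[g,2],rcond=None)[0]
        print(n,nm,len(q),'slope deg',np.degrees(a[:2]).round(1),'z',a[2].round(1),q.mean(0).round(1))
    # axis of can from side points by height slices
    for z0 in (53,63,73,83,92):
        k=np.isfinite(w[...,0])&(abs(w[...,2]-z0)<5)&(np.hypot(w[...,0]-456,w[...,1]+267)<24)
        q=w[k][:,:2]
        if len(q)>12:
            from scipy.optimize import least_squares
            s=least_squares(lambda p:np.hypot(*(q-p).T)-17,[456,-267],loss='soft_l1'); print(n,z0,len(q),s.x.round(1))
im=cv2.imread('pics/scene5.png')[140:215,70:230]; cv2.imwrite('pics/s5c.png',cv2.resize(im,None,fx=5,fy=5,interpolation=cv2.INTER_CUBIC))
E
```

```text
clock: 46.25
eef_pos: [499.9, 108.2, 65.7]
eef_rot: [-0.264, 1.571, -1.663]
wrist_force: [0.8, 0.2, -0.6]
finger_gap: 35.4
t 46.25 p [499.9 108.2  65.7] tilt [-1. -0.  0.] gap 35.4 F [ 0.8  0.2 -0.6] j [ 0.14  0.4   1.77 -0.    0.97 -0.03]
jaw yaw 0.172
top can 143 slope deg [0.7 0.9] z 97.3 [ 455.2 -267.5   97.4]
top twin 180 slope deg [ 3.6 -1.4] z 88.1 [ 472.6 -209.3   88.1]
top timer 79 slope deg [1.8 1.6] z 101.7 [504.6 -93.6 102.2]
top 53 42 [ 456.4 -267.2]
top 63 25 [ 456.6 -267.6]
top 73 25 [ 456.4 -267.6]
top 83 27 [ 456.5 -267.6]
top 92 127 [ 457.4 -267.8]
scene can 98 slope deg [ 0.6 -1.2] z 95.5 [ 455.3 -267.1   95.5]
scene twin 128 slope deg [ 1.7 -0.1] z 86.1 [ 474.1 -209.8   86.4]
scene timer 60 slope deg [ 2.3 -0.8] z 99.7 [513.9 -93.8 100.4]
scene 53 71 [ 455. -268.]
scene 63 75 [ 454.8 -267.7]
scene 73 73 [ 454.7 -267.8]
scene 83 70 [ 454.6 -268. ]
scene 92 196 [ 453.8 -268.6]
```

View pics/s5c.png

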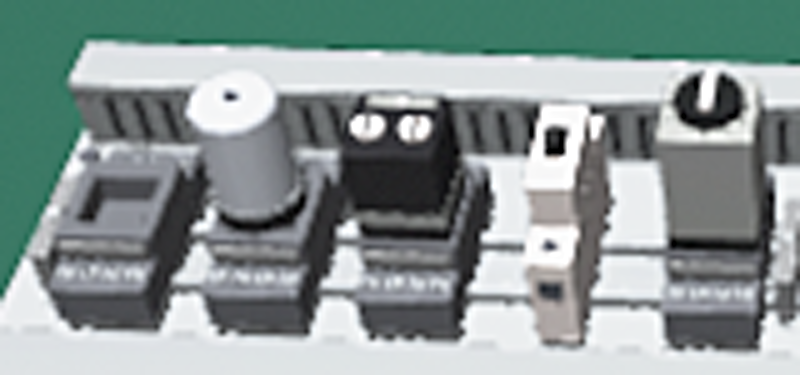

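The axis slices and the top plane agree that the can is upright, so the slant was perspective. Now the clear relay.

```bash
python3 -m handwheel '[[[-5,0,0],0],[[-8,0,0],0],[[-12,0,0],0],[[-15,0,0],0],[[-15,0,0],0],[[-15,0,0],0],[[-15,0,0],0],[[-15,0,0],0],[[-5,0,0],0.15],[[0,0,0],0.15]]'; python3 -m handwheel '[[[0,0,0],0.147],[[0,0,0],0],[[0,0,0],0],[[0,0,0],0],[[0,0,0],0],[[0,0,0],0],[[0,0,0],0],[[0,0,0],0],[[0,0,0],0],[[0,0,0],0]]'; python3 d.py nclear 171 -1 -1
```

```text
clock: 47.6
eef_pos: [500.1, 108.3, 171.7]
eef_rot: [1.858, 1.57, 0.155]
wrist_force: [-0.6, 0.0, -1.4]
finger_gap: 35.5
clock: 48.85
eef_pos: [499.9, 108.2, 170.7]
eef_rot: [-1.928, 1.571, 2.51]
wrist_force: [-0.4, 0.3, -0.3]
finger_gap: 35.0
t 48.85 p [499.9 108.2 170.7] tilt [-1. -0. -0.] gap 35.0 F [-0.4  0.3 -0.3] j [0.14 0.26 1.69 0.   1.2  0.42]
jaw yaw -0.275
spin -0.001 j6 end~ -0.44 / 1.27 shift before spin [-3.000e-01  5.950e+01  4.346e+02] after spin [-3.000e-01  5.920e+01  4.346e+02]
```

```bash
python3 -m handwheel '[[[0,3,21],0],[[0,6.7,49],0],[[0,6.7,49],0],[[0,6.7,49],0],[[0,6.7,49],0],[[0,6.7,49],0],[[0,6.7,49],0],[[0,6.7,49],0],[[0,6.3,47],0],[[0,3.2,23.6],0]]'; python3 -m handwheel '[[[0,0,0],0],[[0,0,0],0],[[12,0,0],0],[[15,0,0],0],[[15,0,0],0],[[15,0,0],0],[[15,0,0],0],[[12,0,0],0],[[6,0,0],0],[[0,0,0],0]]'; python3 d.py nclear 65.7 -1 -1
```

```text
clock: 50.1
eef_pos: [438.4, -328.3, 170.6]
eef_rot: [-0.724, 1.571, -2.571]
wrist_force: [0.5, -0.4, -1.5]
finger_gap: 35.4
clock: 51.35
eef_pos: [439.0, -326.2, 80.5]
eef_rot: [-2.012, 1.57, 2.425]
wrist_force: [0.1, -0.1, 0.7]
finger_gap: 35.0
t 51.35 p [ 439.  -326.2   80.5] tilt [-1. -0. -0.] gap 35.0 F [ 0.1 -0.1  0.7] j [-0.71  0.44  1.66  0.    1.03 -0.43]
jaw yaw -0.275
spin -0.001 j6 end~ -0.43 / -0.43 shift before spin [14.8  0.1 -0. ] after spin [14.8  0.1 -0. ]
```

```bash
python3 -m handwheel '[[[3,0,0],0],[[3,0,0],0],[[3,0,0],0],[[2,0,0],0],[[2,0,0],0],[[1,0,0],0],[[0.8,0,0],0],[[0.3,0,0],0],[[0,0,0],0],[[0,0,0],0]]'; python3 d.py; python3 -m handwheel '[[[0,0,0],0],[[0,0,0],0],[[0,0,0],0],[[0,0,0],0],[[0,0,0],0],[[0,0,0],0],[[0,0,0],0],[[0,0,0],0],[[-5,0,0],0],[[-10,0,0],0]]' 0; python3 -m handwheel '[[[-25,0,0],0],[[-25,0,0],0],[[-25,0,0],0],[[-25,0,0],0],[[0,-20,-50],0],[[0,-20,-50],0],[[0,-20,-50],0],[[0,-20,-50],0],[[0,-20,-50],0],[[0,-20,-50],0]]'; python3 -m handwheel '[[[0,-10,-50],0],[[0,-10,-50],0],[[0,-10,-50],0],[[0,-10,-50],0],[[0,0,0],0],[[0,0,0],0],[[0,0,0],0],[[0,0,0],0],[[0,0,0],0],[[0,0,0],0]]'
python3 - <<'E'
from h import *
for n in ['top','scene']:
    c=manip.camera(n); w=cloud(c); save(c,n+'6'); o=0 if n=='top' else -2
    for nm,x,y,h in [('timer',506,-93,100.5),('twin',473,-209.5,86.5),('can',455.5,-267.5,98.5),('clear',440,-325.5,94.5)]:
        k=np.isfinite(w[...,0])&(abs(w[...,2]-h-o)<3.5)&(np.hypot(w[...,0]-x,w[...,1]-y)<29)
        q=w[k].astype(np.float32); r=cv2.minAreaRect(q[:,:2].copy()); print(n,nm,len(q),np.round(r[0],1),np.round(r[1],1),round(r[2],1),'z',np.median(q[:,2]))
a=cv2.imread('pics/scene6.png')[120:260,40:260]; b=cv2.imread('pics/top6.png')[170:310,250:470]
cv2.imwrite('pics/f6.png',cv2.resize(np.hstack([a,b]),None,fx=1.8,fy=1.8,interpolation=cv2.INTER_CUBIC))
E
```

```text
clock: 52.6
eef_pos: [439.1, -326.2, 65.7]
eef_rot: [0.844, 1.571, -1.002]
wrist_force: [-1.8, 1.3, 1.2]
finger_gap: 35.6
t 52.6 p [ 439.1 -326.2   65.7] tilt [-1.  0.  0.] gap 35.6 F [-1.8  1.3  1.2] j [-0.71  0.47  1.67 -0.    1.   -0.43]
jaw yaw -0.275
clock: 53.85
eef_pos: [439.0, -326.1, 81.0]
eef_rot: [-1.971, 1.57, 2.466]
wrist_force: [-0.1, 0.5, 0.3]
finger_gap: 93.8
clock: 55.1
eef_pos: [404.7, -3.3, 181.5]
eef_rot: [1.772, 1.569, -0.074]
wrist_force: [0.7, 0.4, -0.7]
finger_gap: 94.0
clock: 56.35
eef_pos: [420.9, 198.3, 180.7]
eef_rot: [2.145, 1.571, 0.299]
wrist_force: [-0.8, -0.0, 0.2]
finger_gap: 94.1
top timer 193 [506.6 -91.7] [36.1 36. ] 73.4 z 100.75567
top twin 295 [ 473.9 -208.6] [36.4 35.9] 73.6 z 86.99356
top can 215 [ 456.7 -266.5] [30.8 30.7] 89.4 z 97.20844
top clear 341 [ 440.4 -324.7] [35.1 35.5] 73.0 z 94.97259
scene timer 155 [506.8 -92.6] [35.9 37. ] 74.2 z 98.930885
scene twin 240 [ 473.4 -209.3] [36.1 38. ] 73.6 z 85.35701
scene can 158 [ 456.5 -267.7] [30.5 30.8] 42.0 z 95.12247
scene clear 268 [ 440.  -325.9] [36. 39.] 74.4 z 93.00325
```

View pics/f6.png

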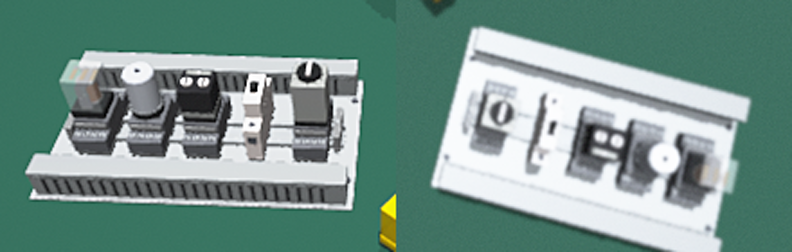

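The picture shows timer, breaker, twin, can and clear from the robot's left (right to left in the scene view). All are seated at nominal height and the arm is clear, so I'm handing in.

```bash
python3 -c "
from cell import manip
print(manip.sign_off())"
```

```text
the job is handed in; nothing more can be done
None
```

All four relays are now in the new plate's sockets in their old left-to-right order: timer, twin, can, clear. The breaker in the second place was skipped. I handed the job in at about 56 s, with the gripper open and well clear of everything.

- **Seating:** in the last top-camera check the case tops stood at 100.8 mm (timer), 87.0 mm (twin), 97.2 mm (can) and 95.0 mm (clear). All but the can are within about 0.5 mm of fully home. The can reads 1.3 mm under its nominal 98.5 mm, but it read about the same in its old socket.
- **Upright:** the can looked slanted in one picture. Depth slices and a plane fit to its top showed it upright, so the slant was perspective.
- **Squareness:** the last check put the three square relays at about −16 to −17°, against −15.7° for the rail.
- **Readings that disagreed:** one early scene-camera reading put the twin about 5° off square, but later readings from both cameras did not repeat it. The cameras also placed the relays about 1–2 mm from the arm's own position reading, which is within the stated calibration and the plug clearance.
- **Forces:** the highest wrist force shown was about 6 N while pressing a relay home, though force is only reported at the end of each call.

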